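# Set out a weighing place on the lab bench

### The job

Set out the weighing place for the next class, everything upright: the squat brown jar in the middle of the white tile, the white crucible set down gently, not dropped, in the middle of the balance's pan with its lid on top, the larger brass weight between these two in the mat's ring nearer to the robot, and the measuring cylinder behind the weight, in the mat's ring farther from the robot. Leave the taller brown bottle and the smaller brass weight where they stand.

Things in the scene. Friction and masses are not known exactly. Their poses are not given: they have to be found in the camera images.
- mat: Flat grey mat fixed on the bench, 180 mm (its x) by 80 mm (its y), 3 mm thick, with two thin dark printed rings of 68 mm outer diameter. Origin: centre of its underside, at bench height. Its x axis points roughly away from the robot; the near ring's centre is at x = -45 mm, y = 0 and the far ring's centre at x = +45 mm, y = 0 in its frame. The tile stands on one side of it and the balance on the other; either may be left or right.
- tile: Fixed square white ceramic tile, 90 x 90 x 8 mm, lying on the bench. Origin: centre of its underside; its top face is 8 mm higher.
- pan (a point): Centre of the top face of the balance's round steel pan, 96 mm in diameter, 50 mm above the bench. The balance is a fixed low white box, 110 mm wide and 40 mm high under the pan, reaching from 55 mm behind the pan's centre to 80 mm in front of it (towards the robot), where its little display is. The pan does not give.
- crucible_mid (a point): Centre (half-way up) of the loose white porcelain crucible, an open round cup 45 mm high, 56 mm in outer diameter from 14 mm above its foot up to the rim (wall 3 mm), narrowing to 42 mm at the foot. z axis up. About 60 g.
- lid_mid (a point): Centre (half-way up) of the crucible's loose white porcelain lid, lying knob up: a flat disc 64 mm in diameter and 4 mm thick with a round knob 16 mm in diameter standing 26 mm above the disc; 30 mm high in all. The underside is plain and lies on the crucible's rim. z axis up. 30 g.
- jar_mid (a point): Centre (half-way up) of the loose squat brown glass jar with a white cap, 75 mm high, 56 mm in diameter, upright. The shorter of the two brown containers. z axis up. About 180 g.
- weight_mid (a point): Centre (half-way up) of the larger loose brass weight, 62 mm high: a round body 38 mm in diameter up to 43 mm above its foot, then a neck and a knob 23 mm in diameter. z axis up. About 450 g.
- cylinder_mid (a point): Centre (half-way up) of the loose white plastic measuring cylinder, 140 mm high: an open tube 28 mm in diameter with thin blue graduation lines, on a round foot 54 mm in diameter and 8 mm thick. z axis up. About 100 g.
- tall_bottle_mid (a point): Centre (half-way up) of a loose tall brown bottle, 125 mm high, 56 mm in diameter: not part of the job, to be left where it stands.
- small_weight_mid (a point): Centre (half-way up) of a smaller loose brass weight, 38 mm high, 24 mm in diameter: not part of the job, to be left where it stands.
Things that resemble listed ones, but are neither listed nor needed, are in the scene too. Several things have the shape of the tile; the one meant has the colours described above.

How it is judged:
By the outcome, as a careful person would: the job done as asked, in the order asked, and still so for the second after the job is handed in, with the robot touching nothing.
It also fails if it takes over 125 s, if anything falls off the work surface, if the arm or the gripper's body presses on something with over 40 N, if the wrist force passes 120 N, or if a joint passes its speed limit or range.

### The arm

A 7-joint arm with a two-finger parallel gripper is mounted at the origin on the work surface. World frame = base frame: x ahead of the robot, y to its left, z up, the work surface at z = 0. Lengths are in m, angles in rad, forces in N, time in s.
With the tool pointing down it reaches from about 0.425 to 0.925 m from the base axis. Payload 6.8 kg.
Tool frame: the origin (TCP) lies midway between the tips of the shut fingers; the grasp point (between the pads) lies 19 mm behind it; z points along the fingers, y is the direction in which the jaws open and shut (so a half turn about z gives the same grasp; the last joint's range is limited). The gripper opens to 85 mm and grips with 20 to 120 N. Pads are 22 mm wide; open, the fingers measure 114 mm over their backs; the gripper's body (76 mm by 85 mm) begins 54 mm behind the grasp point. The pads swing forward as they close: fully open they stand 13 mm farther back than shut.
Start: joints at [-1.273, 0.477, 0.022, 1.555, -0.011, 1.109, -0.083], TCP at [0.266, 0.62, 0.231] pointing down, gripper open.
Joint ranges: [-2.96, 2.96], [-0.34, 2.1], [-1.41, 1.46], [0.24, 2.44], [-1.37, 4.51], [0.17, 1.92], [-2.96, 2.96]. Speed limits (rad/s): [2.39, 2.39, 3.14, 3.14, 3.14, 3.14, 3.14].

### API

Orientations are given as a unit quaternion [w, x, y, z].
In Python, from station import bot gives the robot as it stands. The module is installed in compiled form; this text tells all that it offers.
- The arm moves only by the tool play_rows, never from a script. Its argument "motion" is a list of rows, each a list of 2 entries, a list of its own where there are three numbers: the shift along the tool's x, y, z as a fraction of full scale, then the turn, a rotation vector about the tool's x, y, z as a fraction of full scale. In form: [[[tx, ty, tz], [rx, ry, rz]], ...]. A call has 1 to 8 rows; each row is the pose to reach, as a shift and turn from the pose measured when the call began, along the tool's axes at that moment, turning the shorter way round; what a row does not reach only later rows make up. Full scale, the value 1, is 400 mm for a shift and 360 degrees for a turn. A row lasts 1/10 s, in which the tool goes at most 50 mm and 8.59 degrees, less where a joint would pass 70% of its speed; a pose out of reach is approached as far as the arm can. A call with a number of a shift or a turn outside -1 to 1 is refused whole. A call with a gripper value outside its range is refused whole. "fingers" is the finger opening in mm, from 0 to 85.4, set as the call begins (left out, the last holds). The fingers move at their own pace and stop on an object; "grip_force" is the grip in N (left out, the last holds). Time passes only in rows, so rows that repeat a pose let the fingers close. It gives the time, the measured TCP pose, the force and the opening at its end, in the units of the state.
- bot.get_obs(): the state, without advancing time (a new reading comes with each control period).
- bot.read_camera(name): name is "scene" or "top" or "wrist"; returns a dict with "pixels" (400x640x3 uint8, red, green, blue), "range_z" (400x640 float32, m along the optical axis (not along the pixel's ray), 0 where there is no reading), "fovy" (degrees; the focal length in pixels is half the picture's height over the tangent of half this angle, whatever the lens; pixels are square), "cx", "cy" (the principal point, pixels), "pose" (4x4, takes a point from camera to world coordinates). Camera axes: x right, y down, z forward; pixel columns grow to the right and rows downward; lengths in m; the calibration is good to about 2 mm. A picture is of the moment at which its call begins.
- bot.hand_in(): hands the job in, once; it reports no verdict.
The state is a dict: "t": time; "q": joint angles; "joint_vel": joint speeds; "joint_torque": joint torques, N m; "eef_pos": TCP position; "tool_rot": TCP orientation; "contact_force": force on the tool from outside, world axes, zero at the start; "torque": the same for the moment, N m; "gripper_width": opening from 0.0 (shut) to 1.0 (fully open).
Only numpy, scipy, OpenCV 4.12 (cv2) and the standard library are available. Lean on these libraries where they do the work, as an engineer would, in place of code of your own. Each camera call takes 0.05 s, during which the arm holds its last target.

## Working session

There is one attempt and no reset: what is moved stays moved. The work goes in short steps, Python scripts to look and compute and a tool call to move; the robot and the scene stay as the last step left them, time stands still between calls to the robot, and variables do not carry over. Pictures are saved under pics/ and viewed, and the job is handed in when it is done.

Besides the shell and the picture viewer there is one more tool, called as name(argument=value, ...), one argument or row to a line, values as JSON. play_rows: Moves the arm, as the interface text tells. Shift numbers are shares of 400 mm and turn numbers shares of 360 degrees, none past 1 either way. Its arguments: {"type":"object","properties":{"motion":{"type":"array"},"fingers":{"type":"number"},"grip_force":{"type":"number"}},"required":["motion"]}

```bash
mkdir -p pics
cat > h.py <<'E'
import numpy as np, cv2
from station import bot
def grab(n):
    d=bot.read_camera(n); np.savez(f'{n}.npz',**{k:np.array(v) for k,v in d.items()}); return d
def load(n): return dict(np.load(f'{n}.npz'))
def cloud(d):
    z=d['range_z']; f=200/np.tan(np.radians(float(d['fovy']))/2)
    v,u=np.mgrid[0:400,0:640]
    p=np.stack([(u-d['cx'])/f*z,(v-d['cy'])/f*z,z],-1)
    P=d['pose']; return p@P[:3,:3].T+P[:3,3]
def save(d,name): cv2.imwrite(f'pics/{name}.png',d['pixels'][...,::-1])
E
python3 - <<'E'
from h import *
o=bot.get_obs()
print({k:np.round(v,4) for k,v in o.items()})
for n in ['scene','top','wrist']:
    d=grab(n); save(d,n+'0'); print(n,d['fovy'],d['cx'],d['cy'],np.round(d['pose'],3).tolist())
E
```

```text
{'t': np.float64(0.0), 'q': array([-1.2731,  0.4778,  0.0223,  1.5565, -0.0115,  1.1093, -0.0831]), 'joint_vel': array([ 0.0003,  0.0003,  0.0007, -0.0007,  0.0004,  0.0001,  0.0006]), 'joint_torque': array([-0.00000e+00, -5.96448e+01,  1.60760e+00, -2.81197e+01,
        1.23000e-02,  9.50000e-03,  0.00000e+00]), 'eef_pos': array([0.2662, 0.6196, 0.2303]), 'tool_rot': array([-1.000e-04,  2.015e-01,  9.795e-01, -9.000e-04]), 'contact_force': array([-0.0178,  0.2312,  0.0756]), 'torque': array([ 0.0523, -0.0014,  0.0183]), 'gripper_width': np.float64(1.0014)}
scene 43.020121945875346 307.7471120541344 192.03968047877942 [[0.833, 0.413, -0.368, 1.0], [0.552, -0.644, 0.529, -0.663], [-0.018, -0.644, -0.765, 1.054], [0.0, 0.0, 0.0, 1.0]]
top 56.638184015145974 315.3452161167375 196.9013604069998 [[-0.018, -0.989, 0.149, 0.378], [-1.0, 0.018, -0.001, 0.04], [-0.002, -0.149, -0.989, 1.069], [0.0, 0.0, 0.0, 1.0]]
wrist 69.04983521686852 317.19391704697637 199.5802430481418 [[0.394, 0.882, 0.259, 0.201], [0.919, -0.377, -0.112, 0.649], [-0.001, 0.282, -0.959, 0.373], [0.0, 0.0, 0.0, 1.0]]
```

View pics/scene0.png

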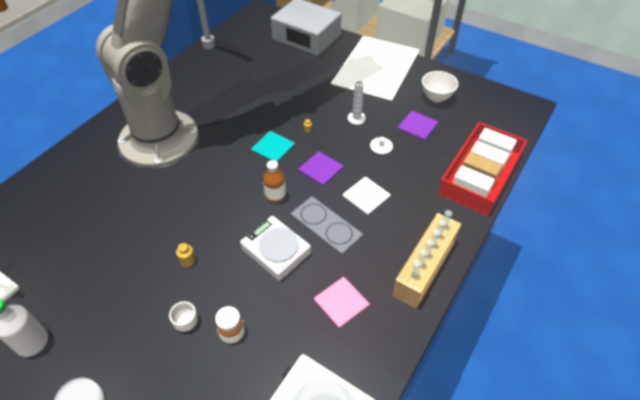

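View pics/top0.png

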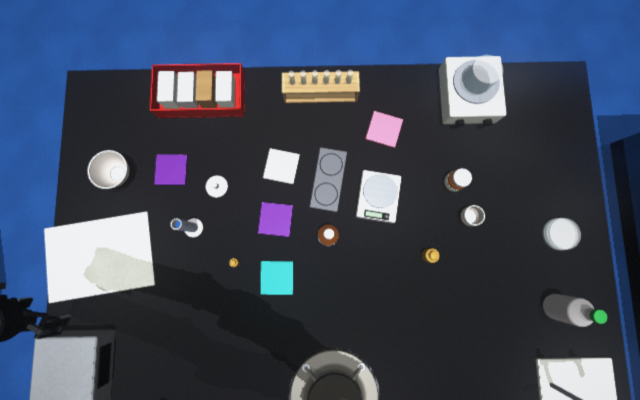

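View pics/wrist0.png

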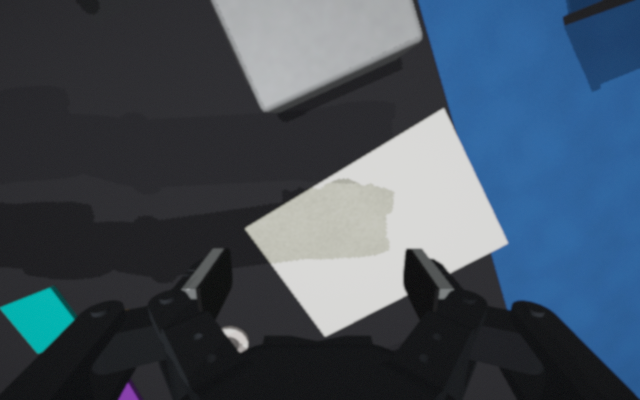

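The top view shows these candidates (pixels in the top image):
- **Crucible:** small cup (473,216). The large bowl (108,170) and beaker (562,234) could be confused with it.
- **Jar:** (459,180), against the taller bottle (328,235).
- **Larger weight:** (432,256), against the small one (233,263).
- **Tile:** white (282,166), against pink, purple and cyan tiles and the white paper.
- **Pan:** (380,190), against the stirrer (475,85).
- **Lid and cylinder:** lid (217,187), cylinder (192,228).

Next I'll measure heights and check the choices in a close crop.

Run:
```python
from h import *
from scipy import ndimage as nd
d=load('top'); c=cloud(d)
a=cv2.resize(d['pixels'][120:280,360:500],None,fx=4,fy=4,interpolation=cv2.INTER_CUBIC)
b=cv2.resize(d['pixels'][120:280,160:360],None,fx=4,fy=4,interpolation=cv2.INTER_CUBIC)
cv2.imwrite('pics/cropA.png',a[...,::-1]);cv2.imwrite('pics/cropB.png',b[...,::-1])
for n in ['top','scene']:
    d=load(n); c=cloud(d)
    ok=(d['range_z']>0)
    x,y,z=c[...,0],c[...,1],c[...,2]
    m=ok&(z>0.004)&(z<0.2)&(x>0.3)&(x<0.95)&(abs(y)<0.6)
    lab,k=nd.label(m)
    print(n,'table z',np.median(z[ok&(abs(z)<0.02)]))
    for i in range(1,k+1):
        s=lab==i
        if s.sum()<12: continue
        v,u=np.nonzero(s)
        zt=np.percentile(z[s],97)
        t=s&(z>zt-0.006)
        print('px',int(u.mean()),int(v.mean()),s.sum(),'top',round(zt,4),'topc',np.round([(x[t].min()+x[t].max())/2,(y[t].min()+y[t].max())/2,np.ptp(x[t]),np.ptp(y[t])],4),'all',np.round([(x[s].min()+x[s].max())/2,(y[s].min()+y[s].max())/2,np.ptp(x[s]),np.ptp(y[s])],4))
```

```text
top table z -0.0003367678987608036
px 471 89 4223 top 0.1531 topc [ 0.8493 -0.4193  0.0794  0.0795] all [ 0.8322 -0.4376  0.1943  0.1983]
px 196 89 4729 top 0.0667 topc [0.8591 0.3776 0.1394 0.2555] all [0.8605 0.379  0.1431 0.2613]
px 320 84 2121 top 0.1268 topc [0.8602 0.0182 0.0174 0.1735] all [0.8605 0.0189 0.0636 0.2199]
px 384 128 839 top 0.0114 topc [ 0.7407 -0.1685  0.1099  0.1096] all [ 0.7409 -0.1685  0.1103  0.1096]
px 281 165 877 top 0.0109 topc [0.6346 0.1368 0.1035 0.1031] all [0.6346 0.1369 0.1035 0.1032]
px 123 170 164 top 0.0612 topc [0.6195 0.5812 0.097  0.0359] all [0.6195 0.5813 0.097  0.0361]
px 170 168 839 top 0.0104 topc [0.6288 0.4623 0.0919 0.0916] all [0.6288 0.4621 0.0919 0.0919]
px 457 179 470 top 0.0771 topc [ 0.5771 -0.3626  0.0481  0.048 ] all [ 0.5753 -0.3764  0.0534  0.0842]
px 378 196 1921 top 0.0523 topc [ 0.547  -0.1411  0.0942  0.0954] all [ 0.5347 -0.1377  0.1498  0.1281]
px 215 184 46 top 0.0314 topc [0.5772 0.3266 0.0128 0.0132] all [0.5801 0.3314 0.0207 0.0237]
px 275 218 939 top 0.0108 topc [0.4779 0.1561 0.0964 0.0982] all [0.4779 0.1561 0.0
[... 2863 characters left out ...]
0.0077 topc [ 0.6509 -0.0226  0.024   0.0135] all [ 0.6509 -0.0226  0.024   0.0135]
px 345 242 13 top 0.0072 topc [ 0.6685 -0.0259  0.0106  0.0157] all [ 0.6685 -0.0259  0.0106  0.0157]
px 184 254 324 top 0.0634 topc [ 0.3679 -0.2793  0.0208  0.0209] all [ 0.3539 -0.2698  0.0693  0.0562]
px 340 302 1406 top 0.0116 topc [ 0.7412 -0.1704  0.1116  0.1118] all [ 0.7405 -0.1704  0.113   0.1118]
px 182 316 572 top 0.0463 topc [ 0.4749 -0.4011  0.0556  0.0551] all [ 0.4752 -0.3984  0.0564  0.0611]
px 229 325 820 top 0.078 topc [ 0.5767 -0.3641  0.0486  0.0484] all [ 0.5696 -0.3541  0.0715  0.0762]
px 314 383 2441 top 0.154 topc [ 0.8446 -0.4086  0.0688  0.0558] all [ 0.8222 -0.3881  0.1781  0.1182]
```

View pics/cropA.png

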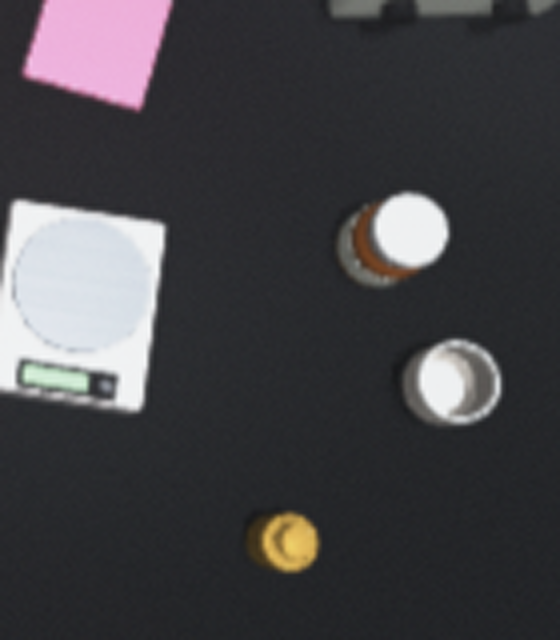

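View pics/cropB.png

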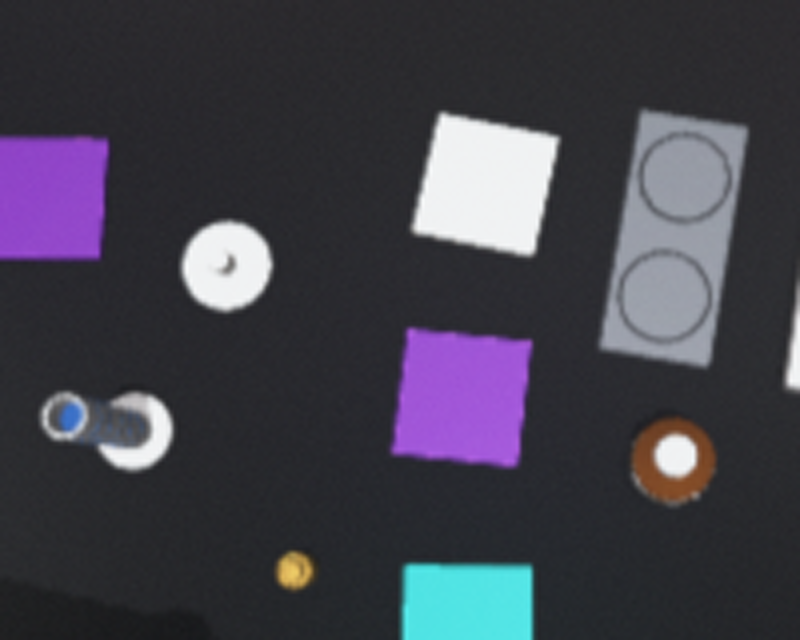

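The crops confirm the choices. In crop A, the squat jar is at (400,235), the crucible at (450,380), the brass weight at (285,542) and the pan at (82,285). In crop B, the white tile is at (486,184), the rings at (665,296) and (685,177), the lid at (226,265) and the cylinder foot at (135,430). Next I'll pin down the mat rings and tile and write a move helper.

```bash
cat >> h.py <<'E'
from scipy.spatial.transform import Rotation as R
def onplane(d,uv,h):
    f=200/np.tan(np.radians(float(d['fovy']))/2); uv=np.atleast_2d(uv).astype(float)
    r=np.stack([(uv[:,0]-d['cx'])/f,(uv[:,1]-d['cy'])/f,np.ones(len(uv))],-1)@d['pose'][:3,:3].T
    o=d['pose'][:3,3]; return o+r*((h-o[2])/r[:,2])[:,None]
def plan(*targets,yaw=0.):
    """yaw: direction of tool y in world (deg); prints fractions from current pose"""
    o=bot.get_obs(); q=o['tool_rot']; Rc=R.from_quat([q[1],q[2],q[3],q[0]])
    a=np.radians(yaw); ty=np.array([np.cos(a),np.sin(a),0]); tz=np.array([0,0,-1.]); tx=np.cross(ty,tz)
    Rt=R.from_matrix(np.stack([tx,ty,tz],1))
    rv=(Rc.inv()*Rt).as_rotvec()/(2*np.pi)
    print('t %.2f'%o['t'],'pos',np.round(o['eef_pos'],4),'F',np.round(o['contact_force'],1),'grip',round(float(o['gripper_width']),3),'turn',np.round(rv,4),'q7',round(o['q'][6],2))
    for t in targets:
        s=Rc.inv().apply(np.array(t)-o['eef_pos'])/0.4
        print(' ',t,'->',np.round(s,4), 'rows',round(np.linalg.norm(s)*8,1))
E
python3 - <<'E'
from h import *
for n in ['top','scene']:
    d=load(n); im=d['pixels']; hsv=cv2.cvtColor(im,cv2.COLOR_RGB2HSV); c=cloud(d)
    x,y,z=c[...,0],c[...,1],c[...,2]
    reg=(x>.44)&(x<.70)&(y>-.09)&(y<.09)
    m=(reg&(hsv[...,2]>100)&(hsv[...,1]<60)&(z<.02)).astype(np.uint8)
    m=cv2.morphologyEx(m,cv2.MORPH_CLOSE,np.ones((5,5),np.uint8))
    def biggest(m):
        k,l,s,_=cv2.connectedComponentsWithStats(m); i=1+np.argmax(s[1:,4]); return np.argwhere(l==i)[:,::-1]
    def rect(m,h):
        p=biggest(m); w=onplane(d,p,h)[:,:2]; cc,wh,ang=cv2.minAreaRect((w*1000).astype(np.float32)); return cc,wh,ang,w.mean(0)*1000
    r=rect(m,.003); print(n,'mat',r)
    (cc,wh,ang,mm)=r; a=np.radians(ang if wh[0]>wh[1] else ang+90); ax=np.array([np.cos(a),np.sin(a)]); ax*=np.sign(ax[0])
    print(' near',mm-45*ax,'far',mm+45*ax)
    reg=(x>.55)&(x<.72)&(y>.06)&(y<.21)
    print(' tile',rect((reg&(hsv[...,2]>150)&(hsv[...,1]<60)).astype(np.uint8),.008))
plan([.577,-.363,.23],[.50,.25,.23])
E
```

```text
top mat ((591.7562866210938, 1.1034088134765625), (80.73719787597656, 181.71470642089844), 79.3069839477539, array([590.44759232,   1.19108845]))
 near [546.22899839   9.54069627] far [634.66618625  -7.15851938]
 tile ((632.4558715820312, 138.3295135498047), (90.25749206542969, 92.1700668334961), 77.1496810913086, array([632.18787599, 138.31523676]))
scene mat ((591.1116943359375, 2.2932357788085938), (88.702880859375, 187.87200927734375), 79.34600830078125, array([593.98456138,   0.96215285]))
 near [549.76029076   9.2816413 ] far [638.208832   -7.3573356]
 tile ((633.1409912109375, 138.32203674316406), (97.52582550048828, 96.4575424194336), 77.40029907226562, array([633.76582743, 137.52311645]))
t 0.15 pos [0.2663 0.6198 0.2306] F [ 0.2  0.2 -0.6] grip 1.003 turn [-2.000e-04  1.000e-04  1.854e-01] q7 -0.08
  [0.577, -0.363, 0.23] -> [-1.6835 -1.9508  0.0042] rows 20.6
  [0.5, 0.25, 0.23] -> [-0.9018 -0.6188  0.0023] rows 8.7
```

play_rows(
  motion=[
    [[-0.11,-0.08,0],[0,0,0.0232]],
    [[-0.22,-0.155,0],[0,0,0.0464]],
    [[-0.33,-0.23,0],[0,0,0.0695]],
    [[-0.44,-0.31,0],[0,0,0.0927]],
    [[-0.55,-0.38,0],[0,0,0.116]],
    [[-0.66,-0.46,0],[0,0,0.139]],
    [[-0.78,-0.54,0],[0,0,0.162]],
    [[-0.9,-0.62,0],[0,0,0.1854]],
  ],
  fingers=85,
  grip_force=40,
)

```text
t: 0.95
eef_pos: [0.4794, 0.2794, 0.2309]
tool_rot: [0.0, 0.709, 0.705, -0.001]
contact_force: [0.8, 0.6, -0.9]
gripper_width: 0.996
```

```bash
python3 -c "
from h import *
plan([.577,-.15,.2],[.577,-.363,.15])"
```

```text
t 0.95 pos [0.4794 0.2794 0.2309] F [ 0.8  0.6 -0.9] grip 0.996 turn [-0.0001  0.0002 -0.0009] q7 -0.53
  [0.577, -0.15, 0.2] -> [-1.0719  0.2502  0.0784] rows 8.8
  [0.577, -0.363, 0.15] -> [-1.6043  0.2533  0.204 ] rows 13.1
```

play_rows(
  motion=[
    [[-0.12,0.03,0.01],[0,0,-0.001]],
    [[-0.24,0.06,0.02],[0,0,-0.001]],
    [[-0.36,0.09,0.03],[0,0,-0.001]],
    [[-0.48,0.12,0.04],[0,0,-0.001]],
    [[-0.6,0.15,0.05],[0,0,-0.001]],
    [[-0.72,0.18,0.06],[0,0,-0.001]],
    [[-0.85,0.22,0.07],[0,0,-0.001]],
    [[-0.97,0.25,0.08],[0,0,-0.001]],
  ],
)

```text
t: 1.75
eef_pos: [0.5765, -0.1068, 0.1995]
tool_rot: [0.0, 0.707, 0.708, -0.0]
contact_force: [0.5, 0.1, 0.0]
gripper_width: 0.998
```

```bash
python3 -c "
from h import *
plan([.577,-.363,.15],[.577,-.363,.1],[.577,-.363,.016])"
```

```text
t 1.75 pos [ 0.5765 -0.1068  0.1995] F [0.5 0.1 0. ] grip 0.998 turn [-0.      0.0001  0.0002] q7 0.29
  [0.577, -0.363, 0.15] -> [-6.405e-01  4.000e-04  1.241e-01] rows 5.2
  [0.577, -0.363, 0.1] -> [-6.404e-01  4.000e-04  2.491e-01] rows 5.5
  [0.577, -0.363, 0.016] -> [-6.402e-01  5.000e-04  4.591e-01] rows 6.3
```

play_rows(
  motion=[
    [[-0.12,0,0.02],[0,0,0]],
    [[-0.24,0,0.04],[0,0,0]],
    [[-0.36,0,0.06],[0,0,0]],
    [[-0.48,0,0.08],[0,0,0]],
    [[-0.6,0,0.1],[0,0,0]],
    [[-0.64,0,0.12],[0,0,0]],
    [[-0.64,0,0.124],[0,0,0]],
  ],
)

```text
t: 2.45
eef_pos: [0.5747, -0.3662, 0.1487]
tool_rot: [-0.0, 0.708, 0.706, -0.002]
contact_force: [0.5, 0.2, -0.1]
gripper_width: 0.999
```

```bash
python3 -c "
from h import *
d=grab('wrist'); save(d,'w1')
c=cloud(d); z=c[...,2]
for lo,hi in((.07,.085),(.02,.055),(.042,.052)):
  m=(z>lo)&(z<hi)&(abs(c[...,0]-.55)<.12)&(abs(c[...,1]+.37)<.12)
  k,l,s,ce=cv2.connectedComponentsWithStats(m.astype(np.uint8))
  for i in range(1,k):
    if s[i,4]>150: p=c[l==i]; print(lo,s[i,4],ce[i].round(),'mid',(p.min(0)+p.max(0))[:2]/2,np.ptp(p,axis=0).round(3))
plan([.577,-.363,.1],[.577,-.363,.016])"
```

```text
0.07 2999 [319. 203.] mid [ 0.57673064 -0.36170385] [0.049 0.049 0.007]
0.02 723 [319. 171.] mid [ 0.57721185 -0.34841223] [0.055 0.03  0.034]
0.02 1707 [210. 226.] mid [ 0.47581221 -0.39782409] [0.055 0.053 0.027]
0.042 464 [319. 173.] mid [ 0.57727442 -0.34887573] [0.054 0.029 0.01 ]
0.042 590 [207. 228.] mid [ 0.47572759 -0.39788239] [0.055 0.053 0.005]
t 2.50 pos [ 0.5758 -0.3633  0.1487] F [-0.  1. -0.] grip 0.992 turn [-0.0004 -0.     -0.0001] q7 0.75
  [0.577, -0.363, 0.1] -> [0.0008 0.0033 0.1218] rows 1.0
  [0.577, -0.363, 0.016] -> [0.0008 0.0038 0.3318] rows 2.7
```

View pics/w1.png

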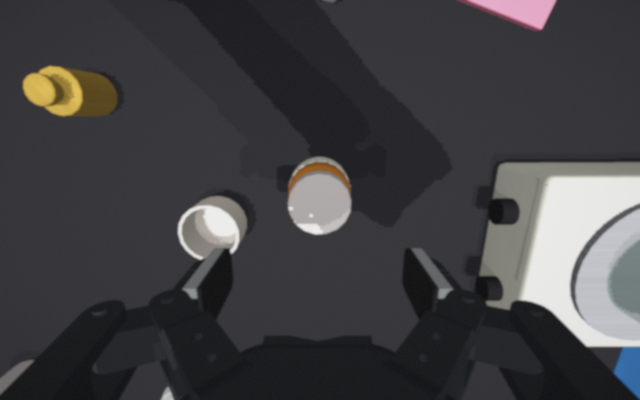

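Wrist view: jar cap at (319,203), centred as expected, and crucible at (213,228). Descending.

play_rows(
  motion=[
    [[0.001,0.0033,0.08],[0,0,0]],
    [[0.001,0.0033,0.16],[0,0,0]],
    [[0.001,0.0035,0.24],[0,0,0]],
    [[0.001,0.0035,0.3],[0,0,0]],
    [[0.001,0.0035,0.33],[0,0,0]],
    [[0.001,0.0035,0.33],[0,0,0]],
  ],
)

```text
t: 3.1
eef_pos: [0.5768, -0.3602, 0.0153]
tool_rot: [-0.003, 0.707, 0.708, -0.001]
contact_force: [-1.2, 0.5, 0.0]
gripper_width: 0.996
```

play_rows(
  motion=[
    [[0,0,0],[0,0,0]],
    [[0,0,0],[0,0,0]],
    [[0,0,0],[0,0,0]],
    [[0,0,0],[0,0,0]],
    [[0,0,0],[0,0,0]],
    [[0,0,0],[0,0,0]],
  ],
  fingers=45,
  grip_force=40,
)

```text
t: 3.7
eef_pos: [0.578, -0.3605, 0.017]
tool_rot: [-0.001, 0.706, 0.708, -0.0]
contact_force: [0.2, 1.9, 6.6]
gripper_width: 0.638
```

```bash
python3 -c "
from h import *
plan([.577,-.363,.17],[.62,-.13,.17])"
```

```text
t 3.70 pos [ 0.578  -0.3605  0.017 ] F [0.2 1.9 6.6] grip 0.638 turn [-0.0003 -0.0003  0.0003] q7 0.81
  [0.577, -0.363, 0.17] -> [-0.0055 -0.0032 -0.3825] rows 3.1
  [0.62, -0.13, 0.17] -> [ 0.5769  0.1053 -0.3815] rows 5.6
```

play_rows(
  motion=[
    [[0,0,-0.04],[0,0,0]],
    [[0,0,-0.11],[0,0,0]],
    [[0.03,0.01,-0.2],[0,0,0]],
    [[0.12,0.03,-0.28],[0,0,0]],
    [[0.23,0.05,-0.34],[0,0,0]],
    [[0.35,0.07,-0.36],[0,0,0]],
    [[0.46,0.09,-0.36],[0,0,0]],
    [[0.575,0.105,-0.36],[0,0,0]],
  ],
)

```text
t: 4.5
eef_pos: [0.6204, -0.1293, 0.1633]
tool_rot: [-0.001, 0.707, 0.708, 0.001]
contact_force: [1.8, 0.1, -1.6]
gripper_width: 0.636
```

```bash
python3 -c "
from h import *
plan([.633,.140,.13],[.633,.140,.027])"
```

```text
t 4.50 pos [ 0.6204 -0.1293  0.1633] F [ 1.8  0.1 -1.6] grip 0.636 turn [ 0.0001 -0.0003  0.0002] q7 0.37
  [0.633, 0.14, 0.13] -> [0.673  0.0322 0.0845] rows 5.4
  [0.633, 0.14, 0.027] -> [0.6725 0.0321 0.342 ] rows 6.0
```

Now over to the tile.

play_rows(
  motion=[
    [[0.11,0.005,0],[0,0,0]],
    [[0.22,0.01,0.01],[0,0,0]],
    [[0.33,0.015,0.02],[0,0,0]],
    [[0.44,0.02,0.04],[0,0,0]],
    [[0.55,0.03,0.06],[0,0,0]],
    [[0.64,0.032,0.08],[0,0,0]],
    [[0.673,0.032,0.1],[0,0,0]],
    [[0.673,0.032,0.1],[0,0,0]],
  ],
)

```text
t: 5.3
eef_pos: [0.6319, 0.1428, 0.1232]
tool_rot: [-0.001, 0.705, 0.709, 0.0]
contact_force: [-0.1, 0.0, -2.0]
gripper_width: 0.642
```

```bash
python3 -c "
from h import *
plan([.633,.140,.04],[.633,.140,.026])"
```

```text
t 5.30 pos [0.6319 0.1428 0.1232] F [-0.1  0.  -2. ] grip 0.642 turn [-0.0002 -0.0004  0.0009] q7 -0.04
  [0.633, 0.14, 0.04] -> [-0.0074  0.003   0.2079] rows 1.7
  [0.633, 0.14, 0.026] -> [-0.0075  0.0031  0.2429] rows 1.9
```

play_rows(
  motion=[
    [[-0.006,0.003,0.07],[0,0,0]],
    [[-0.006,0.003,0.14],[0,0,0]],
    [[-0.006,0.003,0.19],[0,0,0]],
    [[-0.006,0.003,0.22],[0,0,0]],
    [[-0.006,0.003,0.233],[0,0,0]],
    [[-0.006,0.003,0.239],[0,0,0]],
    [[-0.006,0.003,0.239],[0,0,0]],
  ],
)

```text
t: 6.0
eef_pos: [0.6336, 0.1401, 0.0284]
tool_rot: [-0.001, 0.705, 0.709, 0.001]
contact_force: [-0.4, 0.5, -1.7]
gripper_width: 0.639
```

```bash
python3 -c "
from h import *
plan([.633,.140,.04],[.633,.140,.026])"
```

```text
t 6.00 pos [0.6336 0.1401 0.0284] F [-0.4  0.5 -1.7] grip 0.639 turn [-0.     -0.0004  0.0008] q7 0.02
  [0.633, 0.14, 0.04] -> [-0.0002 -0.0016 -0.029 ] rows 0.2
  [0.633, 0.14, 0.026] -> [-0.0003 -0.0016  0.006 ] rows 0.0
```

play_rows(
  motion=[
    [[0,0,0.004],[0,0,0]],
    [[0,0,0.008],[0,0,0]],
    [[0,0,0.008],[0,0,0]],
  ],
)

```text
t: 6.3
eef_pos: [0.6337, 0.1402, 0.0254]
tool_rot: [-0.001, 0.705, 0.709, 0.001]
contact_force: [0.1, -1.1, -1.2]
gripper_width: 0.642
```

play_rows(
  motion=[
    [[0,0,0.004],[0,0,0]],
    [[0,0,0.008],[0,0,0]],
    [[0,0,0.008],[0,0,0]],
  ],
)

```text
t: 6.6
eef_pos: [0.6339, 0.1403, 0.025]
tool_rot: [-0.001, 0.705, 0.709, 0.001]
contact_force: [-8.1, -0.4, 20.3]
gripper_width: 0.642
```

Contact made. Release, then lift.

play_rows(
  motion=[
    [[0,0,-0.001],[0,0,0]],
    [[0,0,-0.001],[0,0,0]],
    [[0,0,-0.001],[0,0,0]],
    [[0,0,-0.001],[0,0,0]],
  ],
  fingers=85,
)

```text
t: 7.0
eef_pos: [0.6338, 0.1403, 0.0251]
tool_rot: [-0.001, 0.705, 0.709, 0.001]
contact_force: [-1.1, 0.7, 0.4]
gripper_width: 0.996
```

play_rows(
  motion=[
    [[0,0,-0.06],[0,0,0]],
    [[0,0,-0.16],[0,0,0]],
    [[0,0,-0.28],[0,0,0]],
    [[0,0,-0.36],[0,0,0]],
  ],
)

```text
t: 7.4
eef_pos: [0.6348, 0.1396, 0.1719]
tool_rot: [-0.001, 0.706, 0.709, 0.002]
contact_force: [1.4, 0.0, -0.2]
gripper_width: 0.996
```

```bash
cat > chk.py <<'E'
from h import *
import sys
n=sys.argv[1]; x0,y0,z0,z1=map(float,sys.argv[2:6]); r=float(sys.argv[6]) if len(sys.argv)>6 else .06
d=grab(n); save(d,sys.argv[7] if len(sys.argv)>7 else 'tmp')
c=cloud(d); z=c[...,2]
m=(z>z0)&(z<z1)&(np.hypot(c[...,0]-x0,c[...,1]-y0)<r)&(d['range_z']>0)
k,l,s,ce=cv2.connectedComponentsWithStats(m.astype(np.uint8))
for i in range(1,k):
    if s[i,4]>15: p=c[l==i]; print(n,s[i,4],ce[i].round(),'mid',((p.min(0)+p.max(0))[:2]/2).round(4),np.ptp(p,axis=0).round(3),'ztop',np.percentile(p[:,2],97).round(4))
E
python3 chk.py wrist .633 .138 .075 .1
python3 -c "
from h import *
plan([.55,-.2,.17],[.4757,-.398,.17])"
```

```text
wrist 2660 [316. 204.] mid [0.6349 0.1384] [0.049 0.05  0.01 ] ztop 0.0844
t 7.45 pos [0.6375 0.1399 0.1769] F [ 1.5 -0.7  2.9] grip 0.994 turn [ 0.0014 -0.0011  0.0007] q7 -0.05
  [0.55, -0.2, 0.17] -> [-0.8489 -0.2225  0.0096] rows 7.0
  [0.4757, -0.398, 0.17] -> [-1.3431 -0.4103  0.0047] rows 11.2
```

Jar is at (0.635, 0.138) and upright on the tile centre. On to the crucible.

play_rows(
  motion=[
    [[-0.12,-0.035,0],[0,0,0]],
    [[-0.24,-0.07,0],[0,0,0]],
    [[-0.36,-0.11,0],[0,0,0]],
    [[-0.48,-0.145,0],[0,0,0]],
    [[-0.6,-0.18,0],[0,0,0]],
    [[-0.72,-0.22,0],[0,0,0]],
    [[-0.84,-0.255,0],[0,0,0]],
    [[-0.96,-0.29,0],[0,0,0]],
  ],
)

```text
t: 8.25
eef_pos: [0.5225, -0.2451, 0.173]
tool_rot: [0.001, 0.706, 0.709, 0.006]
contact_force: [0.2, -0.6, 0.0]
gripper_width: 0.995
```

```bash
python3 -c "
from h import *
plan([.4757,-.398,.12])"
```

```text
t 8.25 pos [ 0.5225 -0.2451  0.173 ] F [ 0.2 -0.6  0. ] grip 0.995 turn [ 0.0014 -0.0011  0.0007] q7 0.61
  [0.4757, -0.398, 0.12] -> [-0.3827 -0.1199  0.1288] rows 3.4
```

play_rows(
  motion=[
    [[-0.11,-0.035,0.02],[0.0014,-0.001,0.0007]],
    [[-0.22,-0.07,0.05],[0.0014,-0.001,0.0007]],
    [[-0.32,-0.1,0.08],[0.0014,-0.001,0.0007]],
    [[-0.383,-0.12,0.11],[0.0014,-0.001,0.0007]],
    [[-0.383,-0.12,0.129],[0.0014,-0.001,0.0007]],
    [[-0.383,-0.12,0.129],[0.0014,-0.001,0.0007]],
  ],
)

```text
t: 8.85
eef_pos: [0.4746, -0.3977, 0.1183]
tool_rot: [-0.002, 0.708, 0.707, -0.0]
contact_force: [0.7, 0.3, -0.6]
gripper_width: 0.998
```

```bash
python3 chk.py wrist .4757 -.398 .035 .055 .06 w2
python3 -c "
from h import *
plan([.4757,-.398,.016])"
```

```text
wrist 1218 [317. 212.] mid [ 0.4752 -0.399 ] [0.055 0.056 0.013] ztop 0.0462
t 8.90 pos [ 0.4757 -0.3969  0.119 ] F [-0.3  1.   0.9] grip 0.992 turn [-0.0002 -0.0003  0.0001] q7 0.92
  [0.4757, -0.398, 0.016] -> [-3.300e-03  2.000e-04  2.575e-01] rows 2.1
```

View pics/w2.png

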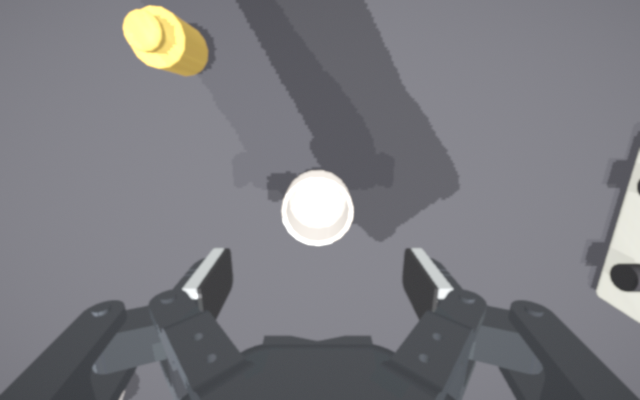

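Crucible rim centred at (317,208). Descending.

play_rows(
  motion=[
    [[-0.004,0,0.08],[0,0,0]],
    [[-0.004,0,0.16],[0,0,0]],
    [[-0.004,0,0.22],[0,0,0]],
    [[-0.004,0,0.255],[0,0,0]],
    [[-0.004,0,0.2625],[0,0,0]],
    [[-0.004,0,0.2625],[0,0,0]],
  ],
)

```text
t: 9.5
eef_pos: [0.4763, -0.398, 0.0145]
tool_rot: [-0.001, 0.707, 0.708, 0.0]
contact_force: [0.5, 0.6, 1.5]
gripper_width: 0.994
```

play_rows(
  motion=[
    [[0,0,0],[0,0,0]],
    [[0,0,0],[0,0,0]],
    [[0,0,0],[0,0,0]],
    [[0,0,0],[0,0,0]],
    [[0,0,0],[0,0,0]],
    [[0,0,0],[0,0,0]],
  ],
  fingers=45,
  grip_force=30,
)

```text
t: 10.1
eef_pos: [0.4772, -0.3985, 0.0161]
tool_rot: [0.0, 0.707, 0.708, 0.001]
contact_force: [0.2, 1.3, 6.3]
gripper_width: 0.653
```

```bash
python3 -c "
from h import *
plan([.4757,-.398,.17],[.547,-.1405,.14])"
```

```text
t 10.10 pos [ 0.4772 -0.3985  0.0161] F [0.2 1.3 6.3] grip 0.653 turn [ 0.0002 -0.0002  0.0003] q7 0.99
  [0.4757, -0.398, 0.17] -> [ 0.0016 -0.0033 -0.3847] rows 3.1
  [0.547, -0.1405, 0.14] -> [ 0.645   0.176  -0.3086] rows 5.9
```

play_rows(
  motion=[
    [[0,0,-0.05],[0,0,0]],
    [[0,0,-0.13],[0,0,0]],
    [[0.03,0.01,-0.21],[0,0,0]],
    [[0.13,0.035,-0.28],[0,0,0]],
    [[0.25,0.07,-0.32],[0,0,0]],
    [[0.37,0.1,-0.32],[0,0,0]],
    [[0.49,0.135,-0.32],[0,0,0]],
    [[0.58,0.16,-0.31],[0,0,0]],
  ],
)

```text
t: 10.9
eef_pos: [0.5421, -0.1633, 0.1418]
tool_rot: [0.001, 0.706, 0.708, 0.002]
contact_force: [0.6, -1.1, -0.4]
gripper_width: 0.656
```

```bash
python3 -c "
from h import *
plan([.547,-.1415,.085])"
```

```text
t 10.90 pos [ 0.5421 -0.1633  0.1418] F [ 0.6 -1.1 -0.4] grip 0.656 turn [ 0.0007 -0.0004  0.0006] q7 0.48
  [0.547, -0.1415, 0.085] -> [0.054  0.0119 0.1422] rows 1.2
```

play_rows(
  motion=[
    [[0.03,0.006,0.02],[0.0007,-0.0004,0.0006]],
    [[0.05,0.011,0.06],[0.0007,-0.0004,0.0006]],
    [[0.054,0.012,0.1],[0.0007,-0.0004,0.0006]],
    [[0.054,0.012,0.13],[0.0007,-0.0004,0.0006]],
    [[0.054,0.012,0.142],[0.0007,-0.0004,0.0006]],
    [[0.054,0.012,0.142],[0.0007,-0.0004,0.0006]],
  ],
)

```text
t: 11.5
eef_pos: [0.5465, -0.1423, 0.0847]
tool_rot: [-0.0, 0.708, 0.707, -0.001]
contact_force: [-0.7, -0.0, 0.5]
gripper_width: 0.653
```

```bash
python3 chk.py wrist .547 -.1415 .085 .13 .05
python3 chk.py top .547 -.1415 .085 .13 .05
python3 -c "
from h import *
plan([.547,-.1415,.068])"
```

```text
wrist 11310 [317. 275.] mid [ 0.5474 -0.1433] [0.084 0.057 0.045] ztop 0.1266
top 30 [375. 187.] mid [ 0.5487 -0.1196] [0.03  0.006 0.03 ] ztop 0.1146
t 11.60 pos [ 0.5472 -0.1424  0.0856] F [-0.   0.3 -0.3] grip 0.655 turn [ 0.0001  0.0001 -0.0002] q7 0.49
  [0.547, -0.1415, 0.068] -> [ 0.0022 -0.0006  0.044 ] rows 0.4
```

play_rows(
  motion=[
    [[0.004,0,0.015],[0,0,0]],
    [[0.004,0,0.028],[0,0,0]],
    [[0.004,0,0.036],[0,0,0]],
    [[0.004,0,0.04],[0,0,0]],
    [[0.004,0,0.042],[0,0,0]],
    [[0.004,0,0.044],[0,0,0]],
    [[0.004,0,0.044],[0,0,0]],
  ],
)

```text
t: 12.3
eef_pos: [0.5473, -0.1407, 0.068]
tool_rot: [0.0, 0.708, 0.707, 0.0]
contact_force: [-0.1, 1.0, -0.8]
gripper_width: 0.654
```

play_rows(
  motion=[
    [[0,0,0.002],[0,0,0]],
    [[0,0,0.003],[0,0,0]],
    [[0,0,0.003],[0,0,0]],
  ],
)

```text
t: 12.6
eef_pos: [0.5473, -0.1408, 0.0668]
tool_rot: [0.0, 0.708, 0.707, 0.0]
contact_force: [-1.2, -0.8, -0.3]
gripper_width: 0.653
```

play_rows(
  motion=[
    [[0,0,0.0015],[0,0,0]],
    [[0,0,0.003],[0,0,0]],
    [[0,0,0.003],[0,0,0]],
  ],
)

```text
t: 12.9
eef_pos: [0.5473, -0.1408, 0.0661]
tool_rot: [0.0, 0.708, 0.707, 0.0]
contact_force: [-1.6, 0.5, 5.2]
gripper_width: 0.652
```

Gentle contact at 5 N. Release and lift.

play_rows(
  motion=[
    [[0,0,0],[0,0,0]],
    [[0,0,0],[0,0,0]],
    [[0,0,0],[0,0,0]],
    [[0,0,0],[0,0,0]],
  ],
  fingers=85,
)

```text
t: 13.3
eef_pos: [0.5473, -0.1408, 0.0661]
tool_rot: [0.0, 0.708, 0.707, 0.0]
contact_force: [-0.2, 1.0, 0.1]
gripper_width: 0.994
```

play_rows(
  motion=[
    [[0,0,-0.04],[0,0,0]],
    [[0,0,-0.12],[0,0,0]],
    [[0,0,-0.24],[0,0,0]],
    [[0,0,-0.3],[0,0,0]],
    [[0,0,-0.3],[0,0,0]],
  ],
)

```text
t: 13.8
eef_pos: [0.5497, -0.1418, 0.1909]
tool_rot: [0.003, 0.708, 0.706, 0.003]
contact_force: [0.4, 0.3, -1.3]
gripper_width: 0.994
```

```bash
python3 chk.py wrist .547 -.1415 .085 .105 .05 w3
python3 -c "
from h import *
d=load('wrist');c=cloud(d);m=(c[...,2]>.045)&(c[...,2]<.056)&(np.hypot(c[...,0]-.547,c[...,1]+.14)<.07);k,l,s,ce=cv2.connectedComponentsWithStats(m.astype(np.uint8));i=1+np.argmax(s[1:,4]);p=c[l==i];print('pan',p[:,:2].min(0),p[:,:2].max(0))
plan([.56,.1,.19],[.577,.3265,.12])"
```

```text
wrist 984 [313. 202.] mid [ 0.5483 -0.1412] [0.054 0.055 0.012] ztop 0.0962
pan [ 0.50001434 -0.18522081] [ 0.59499588 -0.09255659]
t 13.85 pos [ 0.5485 -0.1411  0.1887] F [-0.2 -0.2  0.1] grip 1.001 turn [ 0.0009  0.     -0.0002] q7 0.4
  [0.56, 0.1, 0.19] -> [ 0.6028  0.028  -0.0032] rows 4.8
  [0.577, 0.3265, 0.12] -> [1.1691 0.0687 0.1718] rows 9.5
```

View pics/w3.png

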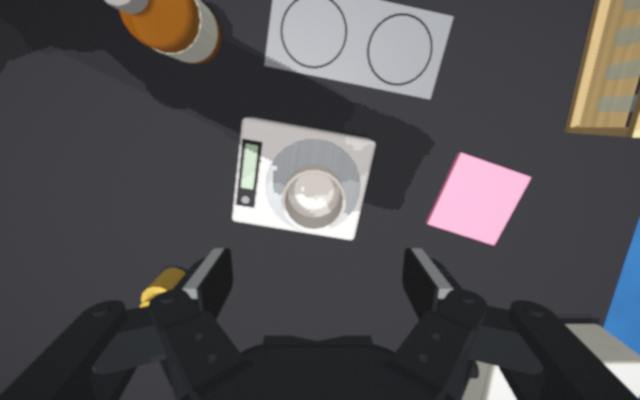

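Crucible is at (0.548, -0.141), centred on the pan. Next is the lid, approached with the fingers set to 45 mm.

play_rows(
  motion=[
    [[0.12,0.006,0],[0,0,0]],
    [[0.24,0.012,0],[0,0,0]],
    [[0.36,0.018,0],[0,0,0]],
    [[0.48,0.025,0],[0,0,0]],
    [[0.6,0.03,0],[0,0,0]],
    [[0.72,0.04,0],[0,0,0]],
    [[0.84,0.05,0],[0,0,0]],
    [[0.96,0.06,0],[0,0,0]],
  ],
  fingers=45,
)

```text
t: 14.65
eef_pos: [0.572, 0.2445, 0.1878]
tool_rot: [0.002, 0.708, 0.707, 0.001]
contact_force: [1.3, -0.8, 0.1]
gripper_width: 0.53
```

```bash
python3 -c "
from h import *
plan([.577,.3265,.12])"
```

```text
t 14.65 pos [0.572  0.2445 0.1878] F [ 1.3 -0.8  0.1] grip 0.53 turn [ 0.0006  0.0002 -0.0002] q7 -0.27
  [0.577, 0.3265, 0.12] -> [0.2052 0.0116 0.1692] rows 2.1
```

play_rows(
  motion=[
    [[0.1,0.005,0.04],[0.0006,0,0]],
    [[0.17,0.01,0.09],[0.0006,0,0]],
    [[0.205,0.0116,0.14],[0.0006,0,0]],
    [[0.205,0.0116,0.169],[0.0006,0,0]],
    [[0.205,0.0116,0.169],[0.0006,0,0]],
    [[0.205,0.0116,0.169],[0.0006,0,0]],
  ],
)

```text
t: 15.25
eef_pos: [0.5775, 0.3242, 0.1203]
tool_rot: [0.001, 0.708, 0.706, -0.001]
contact_force: [0.2, -0.1, 0.2]
gripper_width: 0.526
```

```bash
python3 chk.py wrist .577 .3265 .025 .04 .05 w4;python3 chk.py wrist .577 .3265 .0025 .006 .05 w4
python3 -c "
from h import *
plan([.577,.3265,.008])"
```

```text
wrist 275 [316. 197.] mid [0.5773 0.3297] [0.015 0.015 0.007] ztop 0.0312
wrist 3187 [316. 188.] mid [0.5777 0.3291] [0.063 0.063 0.003] ztop 0.0054
t 15.35 pos [0.5781 0.3249 0.1213] F [-0.6 -0.1 -0.1] grip 0.526 turn [ 0.0002  0.0001 -0.0006] q7 -0.34
  [0.577, 0.3265, 0.008] -> [ 0.0042 -0.003   0.2833] rows 2.3
```

View pics/w4.png

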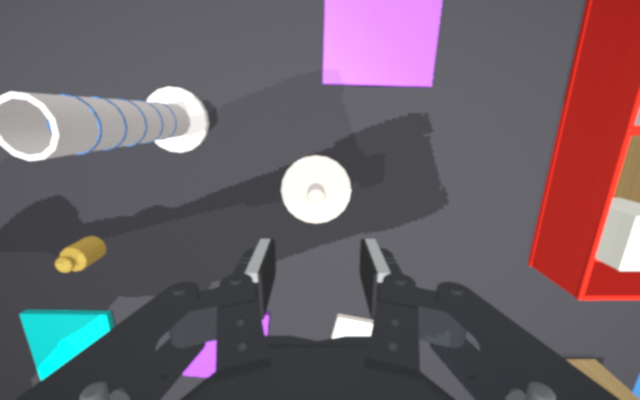

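Lid centred at (316,188), knob at (316,197). Descending onto the knob.

play_rows(
  motion=[
    [[0.008,-0.002,0.08],[0,0,0]],
    [[0.008,-0.002,0.16],[0,0,0]],
    [[0.008,-0.002,0.22],[0,0,0]],
    [[0.008,-0.002,0.26],[0,0,0]],
    [[0.008,-0.002,0.28],[0,0,0]],
    [[0.008,-0.002,0.283],[0,0,0]],
    [[0.008,-0.002,0.283],[0,0,0]],
  ],
)

```text
t: 16.05
eef_pos: [0.5783, 0.3281, 0.0092]
tool_rot: [0.001, 0.709, 0.706, 0.001]
contact_force: [-0.3, 0.0, 0.1]
gripper_width: 0.53
```

```bash
python3 -c "
from h import *
plan([.577,.328,.008])"
```

```text
t 16.05 pos [0.5783 0.3281 0.0092] F [-0.3  0.   0.1] grip 0.53 turn [ 0.0004  0.     -0.0007] q7 -0.29
  [0.577, 0.328, 0.008] -> [-0.0004 -0.0032  0.0029] rows 0.0
```

play_rows(
  motion=[
    [[0,-0.002,0.003],[0,0,0]],
    [[0,-0.002,0.003],[0,0,0]],
    [[0,-0.002,0.003],[0,0,0]],
    [[0,-0.002,0.003],[0,0,0]],
    [[0,-0.002,0.003],[0,0,0]],
    [[0,-0.002,0.003],[0,0,0]],
  ],
  fingers=8,
  grip_force=25,
)

```text
t: 16.65
eef_pos: [0.5781, 0.3286, 0.009]
tool_rot: [0.001, 0.709, 0.706, 0.002]
contact_force: [-1.0, 0.3, 6.6]
gripper_width: 0.176
```

```bash
python3 -c "
from h import *
plan([.577,.328,.20],[.55,.0,.2])"
```

```text
t 16.65 pos [0.5781 0.3286 0.009 ] F [-1.   0.3  6.6] grip 0.176 turn [ 0.0006 -0.0001 -0.0006] q7 -0.29
  [0.577, 0.328, 0.2] -> [-0.001  -0.0008 -0.4774] rows 3.8
  [0.55, 0.0, 0.2] -> [-0.8213 -0.065  -0.4784] rows 7.6
```

play_rows(
  motion=[
    [[0,0,-0.05],[0,0,0]],
    [[0,0,-0.13],[0,0,0]],
    [[0,0,-0.23],[0,0,0]],
    [[-0.05,-0.005,-0.33],[0,0,0]],
    [[-0.14,-0.01,-0.41],[0,0,0]],
    [[-0.25,-0.02,-0.45],[0,0,0]],
    [[-0.36,-0.03,-0.46],[0,0,0]],
    [[-0.48,-0.04,-0.46],[0,0,0]],
  ],
)

```text
t: 17.45
eef_pos: [0.5608, 0.1356, 0.1941]
tool_rot: [0.001, 0.708, 0.706, 0.003]
contact_force: [0.2, -0.5, -0.7]
gripper_width: 0.176
```

```bash
python3 -c "
from h import *
plan([.548,-.1415,.17])"
```

```text
t 17.45 pos [0.5608 0.1356 0.1941] F [ 0.2 -0.5 -0.7] grip 0.176 turn [ 0.001  -0.0004 -0.0004] q7 -0.12
  [0.548, -0.1415, 0.17] -> [-0.693  -0.0304  0.0584] rows 5.6
```

play_rows(
  motion=[
    [[-0.11,-0.005,0],[0.001,-0.0004,-0.0004]],
    [[-0.22,-0.01,0],[0.001,-0.0004,-0.0004]],
    [[-0.33,-0.015,0],[0.001,-0.0004,-0.0004]],
    [[-0.44,-0.02,0.01],[0.001,-0.0004,-0.0004]],
    [[-0.55,-0.025,0.02],[0.001,-0.0004,-0.0004]],
    [[-0.64,-0.03,0.04],[0.001,-0.0004,-0.0004]],
    [[-0.69,-0.03,0.058],[0.001,-0.0004,-0.0004]],
    [[-0.693,-0.03,0.058],[0.001,-0.0004,-0.0004]],
  ],
)

```text
t: 18.25
eef_pos: [0.5467, -0.1453, 0.1696]
tool_rot: [0.0, 0.709, 0.705, -0.001]
contact_force: [-0.5, 0.3, -0.6]
gripper_width: 0.178
```

play_rows(
  motion=[
    [[0,0,0.03],[0,0,0]],
    [[0,0,0.06],[0,0,0]],
    [[0,0,0.08],[0,0,0]],
    [[0,0,0.09],[0,0,0]],
    [[0,0,0.09],[0,0,0]],
  ],
)

```text
t: 18.75
eef_pos: [0.5463, -0.1445, 0.1328]
tool_rot: [-0.001, 0.709, 0.705, -0.001]
contact_force: [-0.1, -0.4, 0.6]
gripper_width: 0.175
```

```bash
python3 chk.py wrist .547 -.1415 .118 .133 .06 w5; python3 chk.py top .547 -.1415 .12 .135 .06
python3 -c "
from h import *
plan([.548,-.1415,.106])"
```

```text
wrist 4942 [317. 224.] mid [ 0.5472 -0.1347] [0.063 0.046 0.009] ztop 0.1292
wrist 392 [317. 289.] mid [ 0.5471 -0.1698] [0.018 0.012 0.003] ztop 0.1291
top 141 [379. 185.] mid [ 0.5479 -0.1261] [0.053 0.024 0.01 ] ztop 0.1311
t 18.85 pos [ 0.5468 -0.145   0.1337] F [-0.6  0.  -0.1] grip 0.175 turn [-0.0002  0.0002 -0.0009] q7 0.45
  [0.548, -0.1415, 0.106] -> [0.0089 0.0029 0.0693] rows 0.6
```

View pics/w5.png

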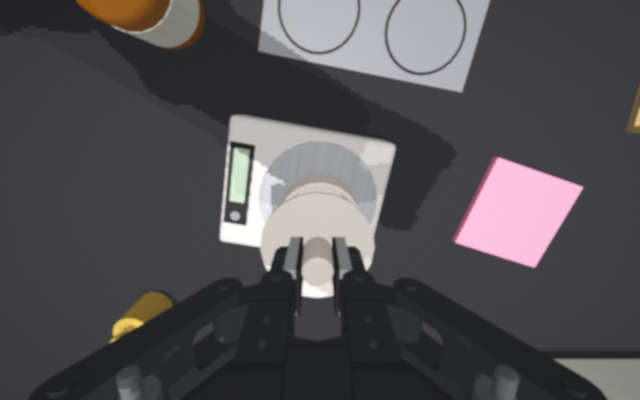

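play_rows(
  motion=[
    [[0.007,0.003,0.02],[0,0,-0.0005]],
    [[0.007,0.003,0.04],[0,0,-0.0005]],
    [[0.007,0.003,0.055],[0,0,-0.0005]],
    [[0.007,0.003,0.061],[0,0,-0.0005]],
    [[0.007,0.003,0.065],[0,0,-0.0005]],
    [[0.007,0.003,0.068],[0,0,-0.0005]],
    [[0.007,0.003,0.068],[0,0,-0.0005]],
  ],
)

```text
t: 19.55
eef_pos: [0.5481, -0.1424, 0.1065]
tool_rot: [0.0, 0.708, 0.706, -0.001]
contact_force: [-0.5, 0.2, -0.2]
gripper_width: 0.172
```

play_rows(
  motion=[
    [[0,0,0.002],[0,0,0]],
    [[0,0,0.0035],[0,0,0]],
    [[0,0,0.0035],[0,0,0]],
  ],
)

```text
t: 19.85
eef_pos: [0.5481, -0.1424, 0.1052]
tool_rot: [0.0, 0.708, 0.706, -0.001]
contact_force: [-0.4, 0.1, 0.1]
gripper_width: 0.178
```

play_rows(
  motion=[
    [[0,0,0.0015],[0,0,0]],
    [[0,0,0.003],[0,0,0]],
    [[0,0,0.003],[0,0,0]],
  ],
)

```text
t: 20.15
eef_pos: [0.5482, -0.1424, 0.1041]
tool_rot: [0.0, 0.708, 0.706, -0.001]
contact_force: [-0.7, -0.4, 0.5]
gripper_width: 0.172
```

play_rows(
  motion=[
    [[0,0,0.0015],[0,0,0]],
    [[0,0,0.0025],[0,0,0]],
    [[0,0,0.0025],[0,0,0]],
  ],
)

```text
t: 20.45
eef_pos: [0.5483, -0.1425, 0.104]
tool_rot: [0.0, 0.708, 0.706, -0.001]
contact_force: [-2.7, 0.4, 9.9]
gripper_width: 0.171
```

Contact made. Release and lift.

play_rows(
  motion=[
    [[0,0,-0.001],[0,0,0]],
    [[0,0,-0.001],[0,0,0]],
    [[0,0,-0.001],[0,0,0]],
    [[0,0,-0.001],[0,0,0]],
  ],
  fingers=45,
)

```text
t: 20.85
eef_pos: [0.5482, -0.1424, 0.1042]
tool_rot: [0.0, 0.708, 0.706, -0.001]
contact_force: [0.3, 0.4, 0.2]
gripper_width: 0.522
```

play_rows(
  motion=[
    [[0,0,-0.03],[0,0,0]],
    [[0,0,-0.09],[0,0,0]],
    [[0,0,-0.18],[0,0,0]],
    [[0,0,-0.26],[0,0,0]],
    [[0,0,-0.26],[0,0,0]],
  ],
  fingers=45,
)

```text
t: 21.35
eef_pos: [0.551, -0.1435, 0.2133]
tool_rot: [0.003, 0.708, 0.706, 0.002]
contact_force: [1.1, 0.7, -0.1]
gripper_width: 0.528
```

```bash
python3 chk.py wrist .547 -.1415 .092 .105 .06 w6; python3 chk.py wrist .547 -.1415 .118 .135 .06 w6
python3 -c "
from h import *
plan([.3675,-.2765,.15])"
```

```text
wrist 3274 [313. 192.] mid [ 0.5493 -0.1417] [0.063 0.064 0.01 ] ztop 0.1006
wrist 290 [315. 202.] mid [ 0.5492 -0.1416] [0.015 0.016 0.009] ztop 0.1264
t 21.45 pos [ 0.5488 -0.1423  0.2093] F [ 0.3 -0.   0.4] grip 0.526 turn [ 0.0002  0.0001 -0.0004] q7 0.38
  [0.3675, -0.2765, 0.15] -> [-0.3365 -0.4525  0.148 ] rows 4.7
```

View pics/w6.png

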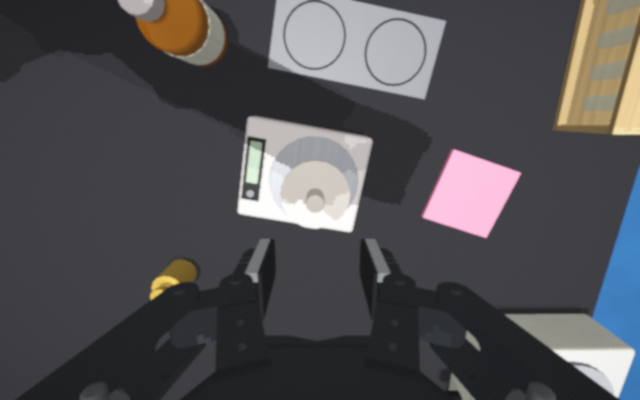

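The lid lies flat and centred on the crucible, knob at (315,202). Next is the larger weight.

play_rows(
  motion=[
    [[-0.07,-0.1,0.01],[0,0,0]],
    [[-0.14,-0.19,0.03],[0,0,0]],
    [[-0.21,-0.28,0.05],[0,0,0]],
    [[-0.28,-0.37,0.08],[0,0,0]],
    [[-0.33,-0.44,0.11],[0,0,0]],
    [[-0.3365,-0.4525,0.14],[0,0,0]],
    [[-0.3365,-0.4525,0.148],[0,0,0]],
    [[-0.3365,-0.4525,0.148],[0,0,0]],
  ],
  fingers=65,
)

```text
t: 22.25
eef_pos: [0.368, -0.2756, 0.1493]
tool_rot: [0.0, 0.708, 0.707, -0.0]
contact_force: [0.9, 0.2, 0.0]
gripper_width: 0.759
```

```bash
python3 chk.py wrist .3675 -.2765 .055 .08 .05 w7; python3 chk.py wrist .3675 -.2765 .015 .05 .05 w7
python3 -c "
from h import *
plan([.3675,-.2765,.01])"
```

```text
wrist 599 [316. 203.] mid [ 0.3673 -0.2755] [0.023 0.023 0.009] ztop 0.0631
wrist 930 [315. 190.] mid [ 0.3678 -0.2751] [0.037 0.037 0.033] ztop 0.0467
t 22.35 pos [ 0.3689 -0.2758  0.1501] F [-0.1 -0.6  0.8] grip 0.763 turn [ 0.0002  0.0002 -0.    ] q7 0.77
  [0.3675, -0.2765, 0.01] -> [-0.0013 -0.0041  0.3502] rows 2.8
```

View pics/w7.png

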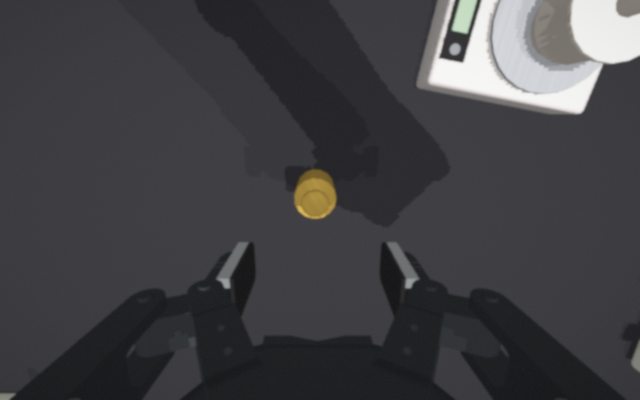

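Weight centred at (315,200). Descending.

play_rows(
  motion=[
    [[0,-0.003,0.08],[0,0,0]],
    [[0,-0.003,0.17],[0,0,0]],
    [[0,-0.003,0.25],[0,0,0]],
    [[0,-0.003,0.31],[0,0,0]],
    [[0,-0.003,0.34],[0,0,0]],
    [[0,-0.003,0.348],[0,0,0]],
    [[0,-0.003,0.348],[0,0,0]],
  ],
)

```text
t: 23.05
eef_pos: [0.3687, -0.276, 0.0113]
tool_rot: [0.001, 0.707, 0.707, 0.0]
contact_force: [-0.4, 0.0, 0.4]
gripper_width: 0.76
```

play_rows(
  motion=[
    [[0,0,0],[0,0,0]],
    [[0,0,0],[0,0,0]],
    [[0,0,0],[0,0,0]],
    [[0,0,0],[0,0,0]],
    [[0,0,0],[0,0,0]],
    [[0,0,0],[0,0,0]],
  ],
  fingers=25,
  grip_force=80,
)

```text
t: 23.65
eef_pos: [0.3689, -0.2763, 0.0126]
tool_rot: [0.002, 0.707, 0.707, 0.001]
contact_force: [-3.4, 0.9, 12.6]
gripper_width: 0.422
```

```bash
python3 -c "
from h import *
plan([.3675,-.2765,.17],[.547,.0095,.18])"
```

```text
t 23.65 pos [ 0.3689 -0.2763  0.0126] F [-3.4  0.9 12.6] grip 0.422 turn [0.0006 0.0002 0.    ] q7 1.01
  [0.3675, -0.2765, 0.17] -> [-0.001  -0.0021 -0.3935] rows 3.1
  [0.547, 0.0095, 0.18] -> [ 0.7139  0.4468 -0.4176] rows 7.5
```

play_rows(
  motion=[
    [[0,0,-0.05],[0,0,0]],
    [[0,0,-0.13],[0,0,0]],
    [[0,0,-0.23],[0,0,0]],
    [[0,0,-0.33],[0,0,0]],
    [[0.04,0.03,-0.4],[0,0,0]],
    [[0.12,0.08,-0.42],[0,0,0]],
    [[0.21,0.14,-0.42],[0,0,0]],
    [[0.3,0.2,-0.42],[0,0,0]],
  ],
)

```text
t: 24.45
eef_pos: [0.4486, -0.1545, 0.1815]
tool_rot: [0.002, 0.707, 0.707, 0.002]
contact_force: [-0.0, -1.7, -4.4]
gripper_width: 0.422
```

```bash
python3 -c "
from h import *
plan([.547,.0095,.17])"
```

```text
t 24.45 pos [ 0.4486 -0.1545  0.1815] F [-0.  -1.7 -4.4] grip 0.422 turn [ 0.0008  0.     -0.0001] q7 0.41
  [0.547, 0.0095, 0.17] -> [0.4101 0.2457 0.03  ] rows 3.8
```

play_rows(
  motion=[
    [[0.09,0.055,0],[0.0008,0,0]],
    [[0.18,0.11,0],[0.0008,0,0]],
    [[0.27,0.165,0.005],[0.0008,0,0]],
    [[0.35,0.21,0.01],[0.0008,0,0]],
    [[0.4,0.24,0.02],[0.0008,0,0]],
    [[0.41,0.246,0.04],[0.0008,0,0]],
    [[0.41,0.246,0.06],[0.0008,0,0]],
    [[0.41,0.246,0.06],[0.0008,0,0]],
  ],
)

```text
t: 25.25
eef_pos: [0.5452, 0.0076, 0.1566]
tool_rot: [-0.001, 0.708, 0.706, -0.002]
contact_force: [0.3, 0.1, -4.8]
gripper_width: 0.42
```

```bash
python3 -c "
from h import *
d=grab('wrist');save(d,'w8')
plan([.547,.0095,.06],[.547,.0095,.0175])"
```

```text
t 25.30 pos [0.5456 0.0074 0.1573] F [-0.   0.3 -5.7] grip 0.421 turn [-0.0004  0.0002 -0.0006] q7 0.14
  [0.547, 0.0095, 0.06] -> [0.0055 0.0039 0.2431] rows 1.9
  [0.547, 0.0095, 0.0175] -> [0.0057 0.0042 0.3494] rows 2.8
```

View pics/w8.png

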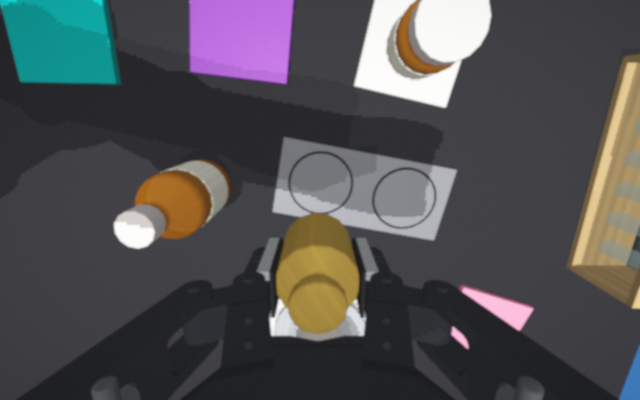

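```bash
python3 -c "
from h import *
d=load('wrist'); print('wrist rings',onplane(d,[[320.5,183],[404,198]],.003).round(4))
d=load('top'); print('top rings',onplane(d,[[326.2,194],[331.2,164.2]],.003).round(4))
for n in ['wrist']:
  d=load(n); g=cv2.cvtColor(d['pixels'],cv2.COLOR_RGB2GRAY)
  x0,y0,x1,y1=268,130,465,245
  cr=cv2.resize(g[y0:y1,x0:x1],None,fx=4,fy=4,interpolation=cv2.INTER_CUBIC); cv2.imwrite('pics/ring.png',cr)
"
```

```text
wrist rings [[ 0.5489  0.0105  0.003 ]
 [ 0.6374 -0.0059  0.003 ]]
top rings [[ 0.5467  0.0078  0.003 ]
 [ 0.6352 -0.0089  0.003 ]]
```

View pics/ring.png

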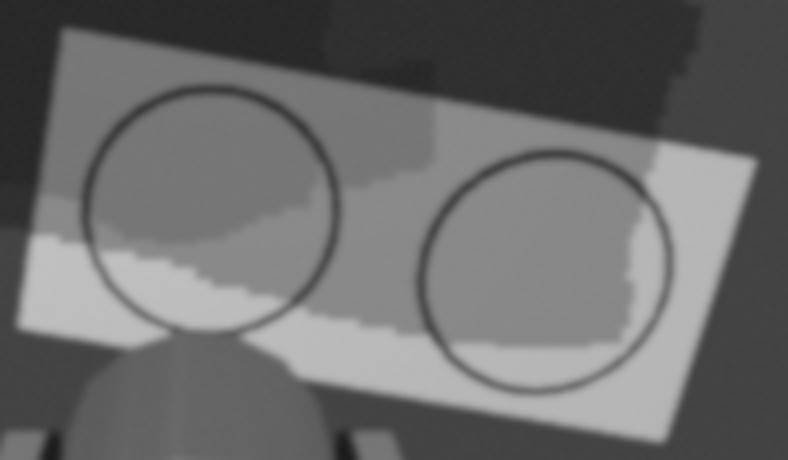

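play_rows(
  motion=[
    [[0.0055,0.005,0.07],[0,0,0]],
    [[0.0055,0.005,0.15],[0,0,0]],
    [[0.0055,0.005,0.22],[0,0,0]],
    [[0.0055,0.005,0.28],[0,0,0]],
    [[0.0055,0.005,0.32],[0,0,0]],
    [[0.0055,0.005,0.34],[0,0,0]],
    [[0.0055,0.005,0.347],[0,0,0]],
    [[0.0055,0.005,0.347],[0,0,0]],
  ],
)

```text
t: 26.1
eef_pos: [0.5477, 0.0088, 0.0189]
tool_rot: [-0.0, 0.709, 0.706, -0.001]
contact_force: [0.3, 0.0, -4.5]
gripper_width: 0.422
```

play_rows(
  motion=[
    [[0.001,0,0.003],[0,0,0]],
    [[0.001,0,0.006],[0,0,0]],
    [[0.001,0,0.006],[0,0,0]],
  ],
)

```text
t: 26.4
eef_pos: [0.548, 0.0093, 0.017]
tool_rot: [0.0, 0.709, 0.706, -0.001]
contact_force: [-0.0, -0.2, -5.7]
gripper_width: 0.422
```

play_rows(
  motion=[
    [[0,0,0.002],[0,0,0]],
    [[0,0,0.004],[0,0,0]],
    [[0,0,0.004],[0,0,0]],
  ],
)

```text
t: 26.7
eef_pos: [0.5482, 0.0094, 0.0158]
tool_rot: [0.0, 0.709, 0.706, -0.0]
contact_force: [-1.7, 0.2, -0.3]
gripper_width: 0.422
```

Weight is supported. Release and lift.

play_rows(
  motion=[
    [[0,0,0],[0,0,0]],
    [[0,0,0],[0,0,0]],
    [[0,0,0],[0,0,0]],
    [[0,0,0],[0,0,0]],
  ],
  fingers=62,
)

```text
t: 27.1
eef_pos: [0.5484, 0.0094, 0.0159]
tool_rot: [0.0, 0.709, 0.706, -0.0]
contact_force: [-0.2, 0.3, -0.1]
gripper_width: 0.728
```

play_rows(
  motion=[
    [[0,0,-0.05],[0,0,0]],
    [[0,0,-0.14],[0,0,0]],
    [[0,0,-0.26],[0,0,0]],
    [[0,0,-0.38],[0,0,0]],
    [[0,0,-0.46],[0,0,0]],
    [[0,0,-0.5],[0,0,0]],
  ],
)

```text
t: 27.7
eef_pos: [0.5499, 0.0093, 0.2193]
tool_rot: [0.002, 0.709, 0.705, 0.002]
contact_force: [-0.3, -0.2, 0.4]
gripper_width: 0.724
```

```bash
python3 chk.py wrist .547 .0095 .055 .08 .05 w9
python3 -c "
from h import *
plan([.4584,.3895,.22],[.5,.2,.22])"
```

```text
wrist 377 [315. 184.] mid [0.5497 0.0102] [0.022 0.023 0.008] ztop 0.0662
t 27.75 pos [0.5507 0.0094 0.2206] F [ 0.8 -1.2  2.2] grip 0.727 turn [ 0.0011 -0.0002 -0.0008] q7 0.09
  [0.4584, 0.3895, 0.22] -> [ 0.9492 -0.2353  0.001 ] rows 7.8
  [0.5, 0.2, 0.22] -> [ 0.4759 -0.129   0.0012] rows 3.9
```

View pics/w9.png

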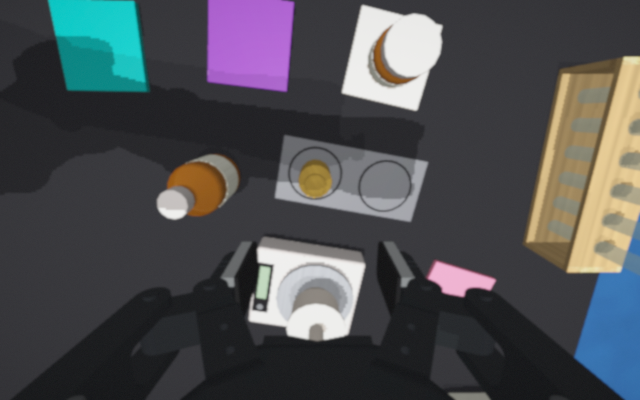

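Weight sits in the near ring at (315,180). Now the cylinder.

play_rows(
  motion=[
    [[0.12,-0.03,0],[0.001,0,-0.0008]],
    [[0.24,-0.06,0],[0.001,0,-0.0008]],
    [[0.36,-0.09,0],[0.001,0,-0.0008]],
    [[0.48,-0.12,0],[0.001,0,-0.0008]],
    [[0.6,-0.15,0],[0.001,0,-0.0008]],
    [[0.72,-0.18,0],[0.001,0,-0.0008]],
    [[0.84,-0.21,0],[0.001,0,-0.0008]],
    [[0.949,-0.235,0],[0.001,0,-0.0008]],
  ],
)

```text
t: 28.55
eef_pos: [0.457, 0.3918, 0.2196]
tool_rot: [-0.001, 0.707, 0.708, 0.0]
contact_force: [0.9, -0.3, -0.7]
gripper_width: 0.725
```

play_rows(
  motion=[
    [[0.1,-0.02,0],[0,0,0]],
    [[0.11,-0.025,0],[0,0,0]],
    [[0.11,-0.025,0],[0,0,0]],
  ],
)

```text
t: 28.85
eef_pos: [0.4456, 0.437, 0.2184]
tool_rot: [-0.0, 0.705, 0.709, -0.001]
contact_force: [0.5, -1.6, 0.6]
gripper_width: 0.717
```

```bash
python3 chk.py wrist .4584 .3895 .12 .15 .05 w10;python3 chk.py top .4584 .3895 .12 .15 .05 
python3 -c "
from h import *
plan([.4584,.3895,.15],[.4584,.3895,.082])"
```

```text
wrist 801 [330. 254.] mid [0.458  0.3926] [0.027 0.027 0.022] ztop 0.1408
top 84 [177. 223.] mid [0.4578 0.3902] [0.028 0.027 0.023] ztop 0.1414
t 28.95 pos [0.4475 0.434  0.2191] F [ 1.  -1.2  0. ] grip 0.727 turn [-0.0001  0.0001 -0.    ] q7 -0.67
  [0.4584, 0.3895, 0.15] -> [-0.1113  0.0273  0.1728] rows 1.7
  [0.4584, 0.3895, 0.082] -> [-0.1112  0.0274  0.3428] rows 2.9
```

View pics/w10.png

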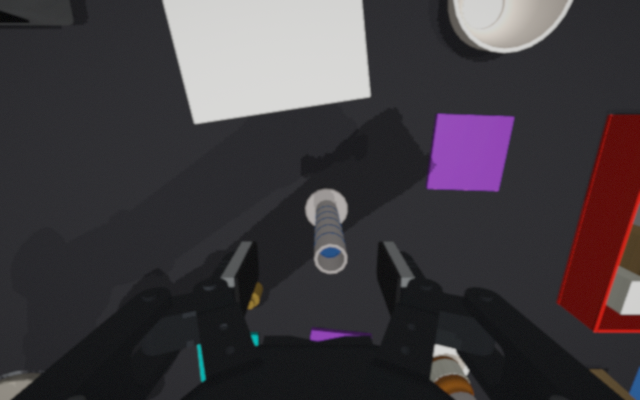

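The cylinder is alone at (330,254) in view, at (0.458, 0.391). I went past it by 43 mm, so I'll shift back above it and then descend.

play_rows(
  motion=[
    [[-0.09,0.02,0],[0,0,0]],
    [[-0.1075,0.026,0],[0,0,0]],
    [[-0.1075,0.026,0],[0,0,0]],
  ],
)

```text
t: 29.25
eef_pos: [0.4597, 0.3872, 0.2195]
tool_rot: [0.0, 0.709, 0.705, -0.0]
contact_force: [-0.1, 0.6, -0.2]
gripper_width: 0.723
```

```bash
python3 -c "
from h import *
plan([.458,.391,.082])"
```

```text
t 29.25 pos [0.4597 0.3872 0.2195] F [-0.1  0.6 -0.2] grip 0.723 turn [-0.      0.0002 -0.001 ] q7 -0.61
  [0.458, 0.391, 0.082] -> [ 0.0099 -0.0043  0.3437] rows 2.8
```

play_rows(
  motion=[
    [[0.008,-0.004,0.04],[0,0,-0.001]],
    [[0.009,-0.004,0.12],[0,0,-0.001]],
    [[0.009,-0.004,0.21],[0,0,-0.001]],
    [[0.009,-0.004,0.28],[0,0,-0.001]],
    [[0.009,-0.004,0.33],[0,0,-0.001]],
    [[0.009,-0.004,0.34],[0,0,-0.001]],
    [[0.009,-0.004,0.34],[0,0,-0.001]],
  ],
)

```text
t: 29.95
eef_pos: [0.458, 0.3906, 0.0832]
tool_rot: [0.0, 0.707, 0.707, -0.001]
contact_force: [1.4, 0.2, -0.4]
gripper_width: 0.724
```

play_rows(
  motion=[
    [[0,0,0],[0,0,0]],
    [[0,0,0],[0,0,0]],
    [[0,0,0],[0,0,0]],
    [[0,0,0],[0,0,0]],
    [[0,0,0],[0,0,0]],
    [[0,0,0],[0,0,0]],
  ],
  fingers=18,
  grip_force=35,
)

```text
t: 30.55
eef_pos: [0.4587, 0.3913, 0.0845]
tool_rot: [0.0, 0.707, 0.707, 0.0]
contact_force: [-0.7, -0.7, 5.8]
gripper_width: 0.327
```

```bash
python3 -c "
from h import *
plan([.458,.391,.25],[.6365,-.007,.24])"
```

```text
t 30.55 pos [0.4587 0.3913 0.0845] F [-0.7 -0.7  5.8] grip 0.327 turn [ 0.0001 -0.     -0.0001] q7 -0.53
  [0.458, 0.391, 0.25] -> [-0.0006 -0.0016 -0.4138] rows 3.3
  [0.6365, -0.007, 0.24] -> [-0.9953  0.4452 -0.3889] rows 9.3
```

play_rows(
  motion=[
    [[0,0,-0.04],[0,0,0]],
    [[0,0,-0.12],[0,0,0]],
    [[0,0,-0.21],[0,0,0]],
    [[-0.03,0.01,-0.3],[0,0,0]],
    [[-0.1,0.04,-0.37],[0,0,0]],
    [[-0.2,0.09,-0.39],[0,0,0]],
    [[-0.3,0.13,-0.39],[0,0,0]],
    [[-0.4,0.18,-0.39],[0,0,0]],
  ],
)

```text
t: 31.35
eef_pos: [0.5308, 0.2298, 0.2421]
tool_rot: [-0.0, 0.707, 0.707, 0.001]
contact_force: [1.2, -0.1, -1.2]
gripper_width: 0.321
```

```bash
python3 -c "
from h import *
plan([.6365,-.007,.24])"
```

```text
t 31.35 pos [0.5308 0.2298 0.2421] F [ 1.2 -0.1 -1.2] grip 0.321 turn [ 0.0002 -0.0003  0.    ] q7 -0.32
  [0.6365, -0.007, 0.24] -> [-0.592   0.2643  0.0046] rows 5.2
```

play_rows(
  motion=[
    [[-0.1,0.045,0],[0,0,0]],
    [[-0.2,0.09,0],[0,0,0]],
    [[-0.3,0.135,0],[0,0,0]],
    [[-0.4,0.18,0],[0,0,0]],
    [[-0.5,0.225,0],[0,0,0]],
    [[-0.57,0.255,0],[0,0,0]],
    [[-0.592,0.264,0.005],[0,0,0]],
    [[-0.592,0.264,0.005],[0,0,0]],
  ],
)

```text
t: 32.15
eef_pos: [0.6362, -0.0089, 0.2403]
tool_rot: [0.0, 0.708, 0.706, 0.001]
contact_force: [0.0, -0.5, -0.9]
gripper_width: 0.322
```

```bash
python3 -c "
from h import *
plan([.6365,-.007,.11],[.6365,-.007,.09])"
```

```text
t 32.15 pos [ 0.6362 -0.0089  0.2403] F [ 0.  -0.5 -0.9] grip 0.322 turn [ 0.0002 -0.0002 -0.0005] q7 0.17
  [0.6365, -0.007, 0.11] -> [4.500e-03 2.000e-04 3.257e-01] rows 2.6
  [0.6365, -0.007, 0.09] -> [4.400e-03 1.000e-04 3.757e-01] rows 3.0
```

play_rows(
  motion=[
    [[0.004,0,0.07],[0,0,0]],
    [[0.004,0,0.15],[0,0,0]],
    [[0.004,0,0.23],[0,0,0]],
    [[0.004,0,0.3],[0,0,0]],
    [[0.004,0,0.35],[0,0,0]],
    [[0.004,0,0.368],[0,0,0]],
    [[0.004,0,0.373],[0,0,0]],
    [[0.004,0,0.373],[0,0,0]],
  ],
)

```text
t: 32.95
eef_pos: [0.6369, -0.0063, 0.092]
tool_rot: [0.0, 0.708, 0.706, 0.001]
contact_force: [-0.3, -0.4, -0.1]
gripper_width: 0.328
```

play_rows(
  motion=[
    [[0,0,0.003],[0,0,0]],
    [[0,0,0.006],[0,0,0]],
    [[0,0,0.007],[0,0,0]],
    [[0,0,0.007],[0,0,0]],
  ],
)

```text
t: 33.35
eef_pos: [0.637, -0.0063, 0.0894]
tool_rot: [0.0, 0.708, 0.706, 0.002]
contact_force: [0.3, -0.6, -0.2]
gripper_width: 0.321
```

play_rows(
  motion=[
    [[0,0,0.002],[0,0,0]],
    [[0,0,0.004],[0,0,0]],
    [[0,0,0.004],[0,0,0]],
  ],
)

```text
t: 33.65
eef_pos: [0.6369, -0.0063, 0.0877]
tool_rot: [0.0, 0.708, 0.706, 0.002]
contact_force: [0.3, -1.0, -0.5]
gripper_width: 0.318
```

play_rows(
  motion=[
    [[0,0,0.0015],[0,0,0]],
    [[0,0,0.003],[0,0,0]],
    [[0,0,0.003],[0,0,0]],
  ],
)

```text
t: 33.95
eef_pos: [0.6372, -0.0063, 0.0875]
tool_rot: [0.0, 0.708, 0.706, 0.002]
contact_force: [-2.2, -0.4, 8.1]
gripper_width: 0.32
```

Contact made. Release and lift clear.

play_rows(
  motion=[
    [[0,0,-0.001],[0,0,0]],
    [[0,0,-0.001],[0,0,0]],
    [[0,0,-0.001],[0,0,0]],
    [[0,0,-0.001],[0,0,0]],
    [[0,0,-0.001],[0,0,0]],
  ],
  fingers=62,
)

```text
t: 34.45
eef_pos: [0.6371, -0.0063, 0.0877]
tool_rot: [0.0, 0.708, 0.706, 0.002]
contact_force: [-0.2, 0.3, -0.1]
gripper_width: 0.73
```

play_rows(
  motion=[
    [[0,0,-0.04],[0,0,0]],
    [[0,0,-0.12],[0,0,0]],
    [[0,0,-0.22],[0,0,0]],
    [[0,0,-0.32],[0,0,0]],
    [[0,0,-0.4],[0,0,0]],
    [[0,0,-0.42],[0,0,0]],
  ],
)

```text
t: 35.05
eef_pos: [0.6387, -0.0075, 0.2613]
tool_rot: [0.003, 0.708, 0.706, 0.005]
contact_force: [-0.0, 0.2, 0.2]
gripper_width: 0.729
```

play_rows(
  motion=[
    [[0.1,-0.02,0],[0,0,0]],
    [[0.22,-0.05,0],[0,0,0]],
    [[0.34,-0.08,0],[0,0,0]],
    [[0.46,-0.11,0],[0,0,0]],
    [[0.58,-0.14,0],[0,0,0]],
    [[0.7,-0.17,0],[0,0,0]],
    [[0.8,-0.2,0],[0,0,0]],
    [[0.8,-0.2,0],[0,0,0]],
  ],
)

```text
t: 35.85
eef_pos: [0.5559, 0.3213, 0.2606]
tool_rot: [0.001, 0.704, 0.71, 0.005]
contact_force: [-0.6, -0.3, -0.1]
gripper_width: 0.724
```

```bash
for n in top scene; do python3 - <<E
from h import *
d=grab('$n'); save(d,'fin_$n'); c=cloud(d); z=c[...,2]
for nm,x,y,a,b,r in [('jar',.633,.138,.075,.1,.04),('lid knob',.547,-.1415,.117,.135,.04),('lid disc',.547,-.1415,.09,.105,.04),('weight',.548,.0095,.055,.075,.04),('cyl top',.6365,-.007,.13,.155,.04),('bottle',.427,.007,.11,.135,.04),('small',.3575,.27,.03,.05,.03)]:
    p=c[(z>a)&(z<b)&(np.hypot(c[...,0]-x,c[...,1]-y)<r)]
    print('$n',nm,((p.min(0)+p.max(0))[:2]/2).round(4),np.ptp(p,axis=0).round(3),p[:,2].max().round(4)) if len(p) else print(nm,'none')
E
done; python3 -c "
from h import *
plan()"
```

```text
top jar [0.6345 0.1369] [0.05  0.049 0.011] 0.0862
top lid knob [ 0.5489 -0.1424] [0.016 0.013 0.01 ] 0.1277
top lid disc [ 0.5491 -0.1422] [0.063 0.062 0.01 ] 0.1036
top weight [0.5487 0.0085] [0.022 0.019 0.009] 0.0679
top cyl top [ 0.6368 -0.0056] [0.027 0.026 0.016] 0.146
top bottle [0.4273 0.0078] [0.026 0.023 0.01 ] 0.1282
top small [0.3573 0.2703] [0.011 0.014 0.009] 0.0421
scene jar [0.6346 0.1353] [0.05  0.05  0.013] 0.0883
scene lid knob [ 0.5492 -0.1447] [0.016 0.017 0.012] 0.1289
scene lid disc [ 0.5482 -0.1432] [0.063 0.065 0.014] 0.1043
scene weight [0.5491 0.0069] [0.023 0.025 0.013] 0.0706
scene cyl top [ 0.6371 -0.0073] [0.026 0.028 0.016] 0.1461
scene bottle [0.4266 0.0058] [0.028 0.029 0.018] 0.1283
scene small [0.3585 0.2646] [0.02  0.018 0.011] 0.0416
t 35.95 pos [0.5589 0.3138 0.2612] F [-0.6 -1.  -0.1] grip 0.727 turn [ 0.0016 -0.0004 -0.0001] q7 -0.4
```

View pics/fin_scene.png

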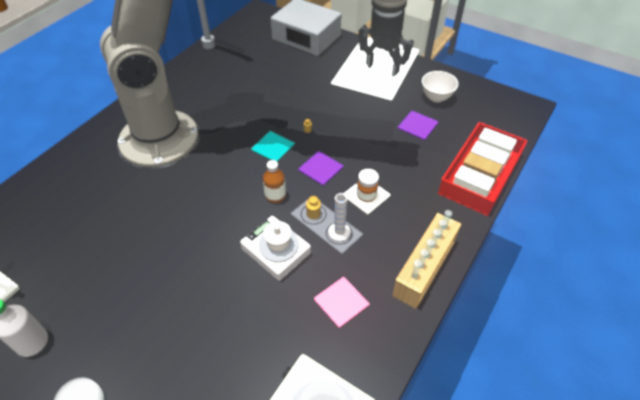

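View pics/fin_top.png

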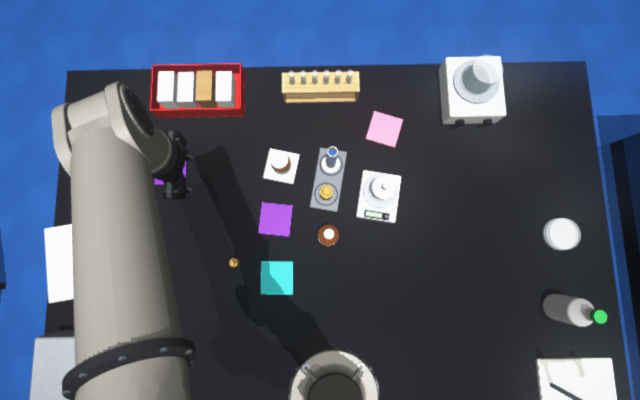

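The final scene view shows the jar on the tile (368,185), weight (314,208), cylinder (340,220) and lidded crucible (278,238). All are upright, and the bottle and small weight haven't moved. I'll let the arm settle and hand in.

play_rows(
  motion=[
    [[0,0,0],[0,0,0]],
    [[0,0,0],[0,0,0]],
    [[0,0,0],[0,0,0]],
    [[0,0,0],[0,0,0]],
    [[0,0,0],[0,0,0]],
  ],
)

```text
t: 36.45
eef_pos: [0.5591, 0.3133, 0.2613]
tool_rot: [0.003, 0.708, 0.707, 0.004]
contact_force: [-0.2, -0.2, 0.1]
gripper_width: 0.721
```

```bash
python3 -c "
from h import *
plan(); print(bot.hand_in())"
```

```text
t 36.45 pos [0.5591 0.3133 0.2613] F [-0.2 -0.2  0.1] grip 0.721 turn [ 0.0016 -0.0004 -0.0002] q7 -0.4
the job is handed in; nothing more can be done
None
```

I placed the jar, crucible, lid, weight and cylinder in the order asked and handed the job in at about 36.5 s, with the gripper empty and clear of everything.

- **Position:** in the last top and scene images every placed object stands upright, within about 3 mm of its target. The two cameras differ by up to about 2 mm in y on the placed objects, about the calibration's stated accuracy.
- **Force:** the crucible met the pan at about 5 N. The highest contact force I read was about 20 N, when setting the jar on the tile.
- **Left alone:** the top camera puts the tall bottle and the small weight within 1 mm of where they started. For the small weight the scene camera read about 6 mm away from the top camera in y. I took that as an effect of how few of its pixels fell in the measuring window, and did not check further.

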